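# Inspect a test weight through a loupe

## Task

Inspect the small test weight: first push the carriage that carries it, by its black grip, fully home to the end stop beside the steel focus post. Then take the loupe off its wooden rest by the handle and hold it level and still with the middle of its lens straight above the middle of the weight and at the height of the orange ring on the post, and finish while still holding it there. Do not let the loupe touch the slide, post or weight, do not upset the weight or shift the orange ring, and leave the other things on the bench alone.

Things in the scene. Friction and masses are not known exactly. Their poses are not given: they have to be found in the camera images.
- stage: Grey inspection slide fixed to the bench, 84 x 200 mm base, 20 mm high, with a small lug on its +x side. Origin under the centre of the base; the carriage runs along its own y axis; its z is up. A steel post of 12 mm diameter and 178 mm high stands at x = +70, y = -60 mm in this frame. Dark stop blocks at both ends.
- carriage (a joint): Position in m of the aluminium carriage (62 x 112 mm, upper face 17 mm above the bench) on the slide: 0 = far from the post, 0.060 = against the end stop beside the post. It grows as the carriage moves towards the stage's own -y. It resists with about 2.5 N of friction and stays where it is left. At the start it is at 0.
- slide_grip (a point): Black upright grip on the carriage, 24 mm (stage x) by 14 mm (stage y), rising from 17 to 57 mm above the bench; this point is on its axis, 44 mm above the bench. Axes as the stage. The middle of the nest with the weight is 75 mm from it towards the stage's -y.
- weight_top (a point): Centre of the top of the steel knobbed test weight (29 mm diameter, 50 mm tall, 200 g). It stands loose in a white ring nest (10 mm high, about 1.5 mm of play) on the carriage and rides with it; its top is 67 mm above the bench. With the carriage home it lies 70 mm from the post's axis, towards the stage's -x. z is the weight's axis.
- focal_mark (a point): Centre of the orange ring (22 mm diameter, 12 mm high) on the post; its height, 105 to 145 mm above the bench, is the height at which the lens is to be held. It is a friction fit on the post.
- rest: Wooden loupe rest fixed to the bench, base 120 x 60 x 8 mm, origin under its centre, x along the loupe's handle. Two saddles 10 mm thick at x = -43 and +43 mm carry the handle at 30 mm above the bench, with lips 6 mm high beside it; the 76 mm between them is open.
- loupe: Reading loupe, 90 g: black handle of 100 x 16 x 16 mm and a dark round frame with a lens. It lies level on the rest. Origin at the middle of the handle's underside, x towards the lens, z up. It balances about 30 mm from the handle's middle towards the lens.
- loupe_grip (a point): Centre of the loupe's handle, half-way up, 38 mm above the bench when in the rest; axes as the loupe (x along the handle towards the lens, z up).
- loupe_lens (a point): Centre of the loupe's lens, 95 mm from the handle's centre towards the loupe's +x and at the same height; frame 64 mm in diameter, 12 mm thick. z is the lens axis.
- hose_coupler: Bystander: brass-coloured hose coupler, 26 x 50 x 26 mm, lying; origin under its centre.
- pipe_ferrule: Bystander: short flanged steel ferrule, 50 mm in diameter, 22 mm high; origin under its centre.
- black_marker: Bystander: marker with a black cap, 124 mm long along its y, 16 mm thick, lying; origin under its centre.
- white_jar: Bystander: white screw-lid jar with a white lid, 54 mm in diameter, 70 mm high; origin under its centre.
- test_weight: The same test weight; origin under its centre.

How it is judged:
On the way, in this order (a step that is already met when the one before it is completed fails the run):
1. the carriage is pushed home to its end stop, the loupe still on its rest (value of joint carriage above 0.0565 m and distance of loupe_grip from where it was at the start of the episode below 0.02 m), for 0.2 s.
2. the loupe is lifted off its rest in the fingers (height (world z) of loupe_grip above 0.06 m and contact force between the fingers and loupe above 1 N and contact force between loupe and rest below 0.1 N), for 0.2 s.
At the end, for the whole second after the job is handed in: Carriage within 3.5 mm of its end stop, weight upright in its nest; the fingers hold the loupe still, level within 8 degrees, touching nothing else, lens centre within 15 mm sideways of the weight's axis and within 10 mm of the height of the orange ring's middle (value of joint carriage above 0.0565 m and horizontal distance between loupe_lens and weight_top below 0.015 m and z of loupe_lens in the frame of focal_mark between -0.01 and 0.01 m and angle between loupe_lens's own z axis and vertical below 0.14 rad and contact force between the fingers and loupe above 1 N and contact force between loupe and test_weight below 0.1 N and angle between weight_top's own z axis and vertical below 0.1 rad and horizontal distance between weight_top and slide_grip between 0.07 and 0.08 m and height (world z) of weight_top below 0.072 m and contact force between loupe and stage below 0.1 N and contact force between loupe and rest below 0.1 N and linear speed of loupe below 0.02 m/s and angular speed of loupe below 0.15 rad/s); the arm keeps its last pose, push and grip.
It fails at once if the loupe knocks against the slide, post or weight (contact force between loupe and stage above 1 N or contact force between loupe and test_weight above 1 N).
It fails at once if the weight is tipped over or lifted out of its nest (angle between weight_top's own z axis and vertical above 0.3 rad or height (world z) of weight_top above 0.08 m).
It fails at once if the orange ring is shifted on its post (distance of focal_mark from where it was at the start of the episode above 0.006 m).
It fails at once if a bystander is disturbed (distance of any of hose_coupler, pipe_ferrule, black_marker, white_jar from where it was at the start of the episode above 0.02 m).
It also fails if it takes over 53 s, if anything falls off the work surface, if the arm or the gripper's body presses on something with over 40 N, if the wrist force passes 120 N, or if a joint passes its speed limit or range.

## Robot

A 7-joint arm with a two-finger parallel gripper is mounted at the origin on a cart in front of the work surface, level with it; the furniture and walls round the work are solid. World frame = base frame: x ahead of the robot, y to its left, z up, the work surface at z = 0. Lengths are in m, angles in rad, forces in N, time in s.
With the tool pointing down it reaches from about 0.425 to 0.925 m from the base axis. Payload 6.8 kg.
Tool frame: the origin (TCP) lies on the centre line of the jaws, within the pads' length; the fingertips stand 14 mm ahead of it and the grasp point (between the pads) lies 5 mm behind it (r.nose_length is the distance from the TCP to the fingertips, in m); z points along the fingers, y is the direction in which the jaws open and shut (so a half turn about z gives the same grasp; the last joint's range is limited). The gripper opens to 85 mm and grips with 20 to 120 N. Pads are 22 mm wide; open, the fingers measure 114 mm over their backs; the gripper's body (76 mm by 85 mm) begins 54 mm behind the grasp point. The pads swing forward as they close: fully open they stand 13 mm farther back than shut.
Start: joints at [-1.318, 0.477, 0.022, 1.555, -0.011, 1.109, -0.083], TCP at [0.238, 0.632, 0.245] pointing down, gripper open.
Joint ranges: [-2.96, 2.96], [-0.34, 2.1], [-1.41, 1.46], [0.24, 2.44], [-1.37, 4.51], [0.17, 1.92], [-2.96, 2.96]. Speed limits (rad/s): [2.39, 2.39, 3.14, 3.14, 3.14, 3.14, 3.14].

## Interface

Orientations are given as a rotation vector (axis times angle).
In Python, from bench import r, imaging, look_for, outline_of gives the robot as it stands. The module is installed in compiled form; this text tells all that it offers.
- The arm moves only by the tool carry_out, never from a script. Its arguments are lists of equal length, an entry for each row: "offset": the shift along the tool's x, y, z as a fraction of full scale, a list of three; "turn": the turn, a rotation vector about the tool's x, y, z as a fraction of full scale, a list of three. A call has 1 to 8 rows; each row is the pose to reach, as a shift and turn from the pose commanded when the call began, along the tool's axes at that moment; what a row does not reach only later rows make up. Full scale, the value 1, is 0.5 m for a shift and 1.5 rad for a turn. A row lasts 1/10 s, in which the tool goes at most 50 mm and 8.59 degrees, less where a joint would pass 70% of its speed; a pose out of reach is approached as far as the arm can. A call with a number of a shift or a turn outside -1 to 1 is refused whole. A call with a gripper value outside its range is refused whole. "hand" is the closure, from 0 (fully open) to 1 (shut), set as the call begins (left out, the last holds). The fingers move at their own pace and stop on an object; "force" is the grip in N (left out, the last holds). Time passes only in rows, so rows that repeat a pose let the fingers close. It gives the time, the measured TCP pose, the force and the opening at its end, in the units of the state.
- r.get_obs(): the state, without advancing time (a new reading comes with each control period).
- imaging.grab_frame(name): name is "scene" or "top" or "wrist"; returns a dict with "pixels" (480x640x3 uint8, red, green, blue), "fx", "fy", "cx", "cy" (pixels), "R" (3x3) and "t" (3): a world point X has camera coordinates R X + t. Camera axes: x right, y down, z forward; pixel columns grow to the right and rows downward; lengths in m; the calibration is good to about 2 mm. A picture is of the moment at which its call begins. There is no depth.
- r.hand_in(): hands the job in, once; it reports no verdict.
Trained networks look in the newest picture that a camera, given by its name, has taken for a name from the list of things; names that differ only in an ending like _2 or _b are one class to them, and where a whole thing is asked for, a point or a joint stands for the part that bears it (a point fixed in the world has none). Each returns a list of dicts, best first, with "score" (0 to 1); they miss things now and then, are a little off and sometimes report something else, mostly with a low value. They report only what shows in the picture. A call takes as long as a camera call.
- look_for(query, camera): "xyz" ([x, y, z] in m, in the coordinates of the camera as it stood for that picture, good to about 4 mm: the middle of the surface that is visible of it).
- outline_of(query, camera): "region" (480x640 bool, what is visible of it).
The state is a dict: "clock": time; "joints": joint angles; "qvel": joint speeds; "tau": joint torques, N m; "tcp_pos": TCP position; "orientation": TCP orientation; "contact_force": force on the tool from outside, world axes, zero at the start; "moment": the same for the moment, N m; "grip_width": finger opening in m.
Only numpy, scipy, OpenCV 4.12 (cv2) and the standard library are available. Lean on these libraries where they do the work, as an engineer would, in place of code of your own. Each camera call takes 0.05 s, during which the arm holds its last target. There are 200 camera calls.

## Working session

There is one attempt and no reset: what is moved stays moved. The work goes in short steps, Python scripts to look and compute and a tool call to move; the robot and the scene stay as the last step left them, time stands still between calls to the robot, and variables do not carry over. Pictures are saved under pics/ and viewed, about 8 in all and at most 12, crops included, and the job is handed in when it is done.

Besides the shell and the picture viewer there is one more tool, called as a command line: name --argument value ..., lists and objects as JSON in quotes. carry_out: Moves the arm, as the interface text tells. Shift numbers are shares of 0.5 m and turn numbers shares of 1.5 rad, none past 1 either way. Its arguments: {"type":"object","properties":{"offset":{"type":"array","items":{"type":"array","items":{"type":"number","minimum":-1,"maximum":1}}},"turn":{"type":"array","items":{"type":"array","items":{"type":"number","minimum":-1,"maximum":1}}},"hand":{"type":"number"},"force":{"type":"number"}},"required":["offset","turn"]}

```bash
mkdir -p pics
cat > h.py <<'E'
import numpy as np, cv2
from bench import r, imaging, look_for, outline_of
from scipy.spatial.transform import Rotation as Ro
def W(c,p): return c["R"].T@(np.asarray(p)-c["t"])
def ray(c,u,v,z):
    d=c["R"].T@np.array([(u-c["cx"])/c["fx"],(v-c["cy"])/c["fy"],1]); o=-c["R"].T@c["t"]
    return o+d*(z-o[2])/d[2]
def px(c,X):
    p=c["R"]@np.asarray(X)+c["t"]; return p[0]/p[2]*c["fx"]+c["cx"],p[1]/p[2]*c["fy"]+c["cy"]
def save(c,n): cv2.imwrite("pics/"+n,c["pixels"][:,:,::-1])
E
python3 - <<'E'
from h import *
np.set_printoptions(precision=4,suppress=True)
o=r.get_obs(); print(o["clock"],o["tcp_pos"],o["orientation"],o["grip_width"])
print(Ro.from_rotvec(o["orientation"]).as_matrix())
F=[]
for n in("scene","top"):
    c=imaging.grab_frame(n); F.append(c["pixels"])
    print(n,"cam at",-c["R"].T@c["t"])
    for q in ("stage","slide_grip","weight_top","focal_mark","rest","loupe","loupe_grip","loupe_lens","hose_coupler","pipe_ferrule","black_marker","white_jar"):
        for d in look_for(q,n)[:2]: 
            w=W(c,d["xyz"]);print(q,round(d["score"],2),w,np.round(px(c,w)))
    save(c,n+"0.png")
E
```

```text
0.0 [0.2381 0.631  0.2443] [-0.5636 -3.0904  0.0029] 0.08559083512448937
[[-0.9356  0.353  -0.0005]
 [ 0.353   0.9356 -0.0018]
 [-0.0001 -0.0018 -1.    ]]
scene cam at [-0.1284 -0.8761  0.5304]
stage 0.84 [ 0.5093 -0.3574  0.0183] [438. 341.]
stage 0.75 [ 0.3741 -0.1505  0.0432] [311. 302.]
slide_grip 0.97 [ 0.513  -0.2738  0.0199] [407. 319.]
slide_grip 0.37 [ 0.5092 -0.358   0.0194] [439. 341.]
weight_top 0.62 [ 0.5013 -0.3156  0.0487] [420. 317.]
weight_top 0.58 [ 0.3775 -0.0708  0.0111] [291. 300.]
focal_mark 0.55 [ 0.557  -0.3885  0.1146] [477. 293.]
loupe 0.57 [0.4838 0.3121 0.0417] [248. 223.]
loupe_grip 0.61 [0.486  0.3099 0.0449] [249. 222.]
loupe_lens 0.68 [0.4844 0.3071 0.0427] [249. 223.]
loupe_lens 0.31 [ 0.3802 -0.0672  0.0102] [291. 299.]
hose_coupler 0.58 [ 0.4809 -0.0575  0.0177] [327. 282.]
pipe_ferrule 0.76 [ 0.3772 -0.0715  0.0073] [291. 302.]
black_marker 0.59 [0.3688 0.0856 0.012 ] [251. 273.]
white_jar 0.56 [ 0.3771 -0.151   0.0436] [313. 302.]
top cam at [ 0.2977 -0.0274  1.1522]
stage 0.61 [ 0.5147 -0.3303  0.0195] [442. 230.]
stage 0.45 [ 0.5036 -0.3086  0.0489] [436. 232.]
slide_grip 0.95 [ 0.5137 -0.2748  0.0201] [420. 230.]
weight_top 0.68 [ 0.5082 -0.3104  0.0525] [437. 230.]
weight_top 0.21 [0.5375 0.3144 0.0442] [180. 221.]
focal_mark 0.7 [0.3701 0.098  0.0079] [269. 290.]
focal_mark 0.51 [ 0.5633 -0.3838  0.1147] [475. 201.]
rest 0.89 [0.4579 0.3031 0.0065] [188. 255.]
loupe 0.9 [0.5424 0.3157 0.0429] [180. 219.]
loupe_grip 0.8 [0.538  0.3162 0.042 ] [180. 221.]
loupe_lens 0.93 [0.5395 0.3168 0.0395] [180. 220.]
hose_coupler 0.59 [ 0.4931 -0.0461  0.0251] [327. 239.]
hose_coupler 0.19 [0.5405 0.3177 0.0428] [179. 220.]
pipe_ferrule 0.48 [0.3666 0.097  0.0116] [269. 291.]
pipe_ferrule 0.46 [ 0.3912 -0.0675  0.0029] [336. 281.]
black_marker 0.8 [0.3685 0.0965 0.0111] [270. 290.]
```

Run:
```python
import cv2,numpy as np
a=cv2.imread("pics/top0.png"); b=cv2.imread("pics/scene0.png")
x=cv2.resize(a[160:310,390:510],None,fx=3.3,fy=3.3,interpolation=cv2.INTER_CUBIC)
y=cv2.resize(a[160:310,135:255],None,fx=3.3,fy=3.3,interpolation=cv2.INTER_CUBIC)
cv2.imwrite("pics/tc.png",np.hstack([x,y]))
```

```text
(no output)
```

View pics/tc.png

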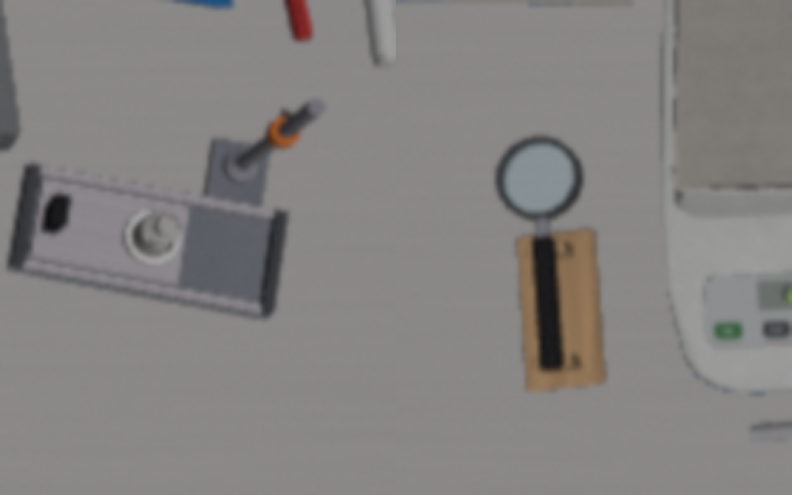

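View pics/scene0.png

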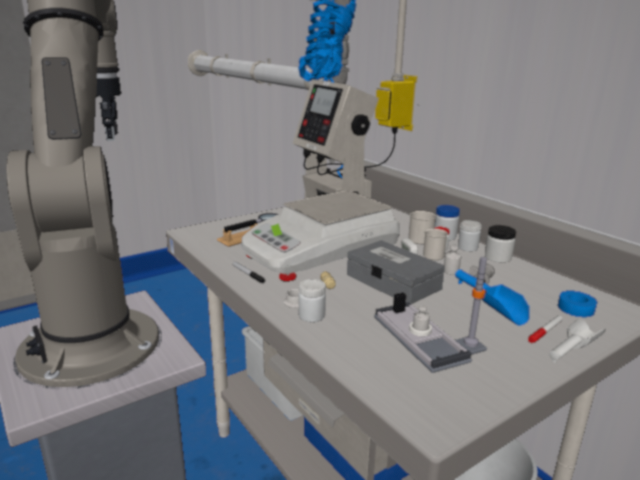

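The top view crop shows the stage, with its grip at (57,205), weight at (157,232), post foot at (242,165) and ring at (283,132). The loupe is on the right, with its lens at (540,178) and its handle running from (543,238) to (551,368). The scene view shows a grey box just behind the stage grip, and the orange ring at (478,294).

```bash
cat > m.py <<'E'
from h import *
np.set_printoptions(precision=4,suppress=True)
c=imaging.grab_frame("top"); s=imaging.grab_frame("scene")
L=lambda x,y,z: ray(c,390+x/3.3-.35,160+y/3.3-.35,z)
R_=lambda x,y,z: ray(c,135+(x-396)/3.3-.35,160+y/3.3-.35,z)
P=[L(*p,.024) for p in((28,165),(10,268),(285,212),(268,316))]; C=sum(P)/4
d=P[0]+P[1]-P[2]-P[3]; print("stage",C,"yaw of y",np.degrees(np.arctan2(-d[0],d[1])),np.linalg.norm(d)/2)
print("postfoot",L(242,166,.008),"weight",L(160,228,.067),"grip top",L(57,203,.057))
print("box corner",L(18,147,.06),L(0,10,.06))
a=R_(543,238,.046);b=R_(551,368,.046);l=R_(540,178,.044)
print("handle",(a+b)/2,"lens",l,"len",np.linalg.norm(a-b), "dir",np.degrees(np.arctan2((l-b)[1],(l-b)[0])))
# ring: orange pixels, both cameras
A=[];B=[]
for k in(c,s):
    hsv=cv2.cvtColor(k["pixels"],cv2.COLOR_RGB2HSV); m=cv2.inRange(hsv,(5,150,120),(20,255,255))
    n,lab,st,ce=cv2.connectedComponentsWithStats(m)
    for i in range(1,n):
        if st[i,4]>5: print(k is c,st[i],ce[i])
    i=[i for i in range(1,n) if ((np.abs(ce[i]-((475,201) if k is c else (478,294)))).max()<8)]
    if not i: print("no ring");continue
    i=max(i,key=lambda i:st[i,4])
    u=ce[i]; o=-k["R"].T@k["t"]; v=k["R"].T@np.array([(u[0]-k["cx"])/k["fx"],(u[1]-k["cy"])/k["fy"],1]); v/=np.linalg.norm(v)
    M=np.eye(3)-np.outer(v,v); A.append(M);B.append(M@o)
print("ring",np.linalg.lstsq(np.vstack(A),np.hstack(B),rcond=None)[:2])
print("fx",c["fx"],s["fx"])
E
python3 m.py
```

```text
stage [ 0.5072 -0.3097  0.024 ] yaw of y -11.188725765916 0.19340265313620247
postfoot [ 0.567  -0.3887  0.008 ] weight [ 0.5079 -0.3085  0.067 ] grip top [ 0.5289 -0.2373  0.057 ]
box corner [ 0.5704 -0.2099  0.06  ] [ 0.6754 -0.2004  0.06  ]
handle [0.4611 0.3099 0.046 ] lens [0.5551 0.3201 0.044 ] len 0.096834554028985 dir 6.2025702877973705
True [472 196   7   8  22] [474.2273 200.2727]
False [473 289  12  10  75] [477.9733 293.84  ]
ring (array([ 0.5662, -0.3844,  0.1085]), array([0.]))
fx 463.9572560689375 518.0376365237192
```

View pics/top0.png

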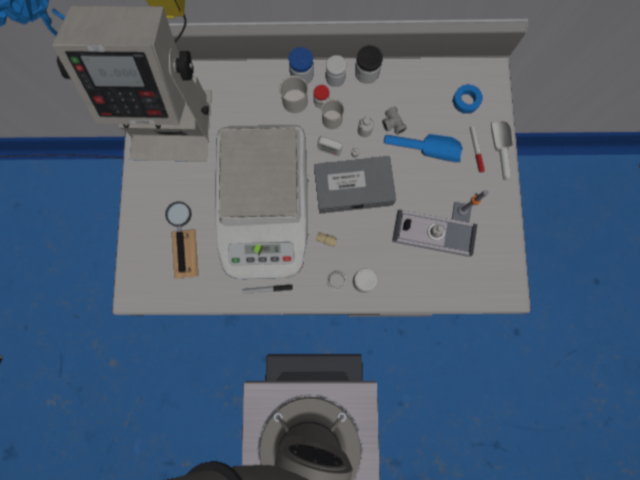

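```bash
cat > go.py <<'E'
from h import *
import sys
np.set_printoptions(precision=4,suppress=True)
def plan(p,yaw):  # yaw deg: tool y = (sin,cos)
    o=r.get_obs(); R0=Ro.from_rotvec(o["orientation"]).as_matrix(); a=np.radians(yaw)
    y=np.array([np.sin(a),np.cos(a),0]);z=np.array([0,0,-1.]);R1=np.column_stack([np.cross(y,z),y,z])
    print("at",o["tcp_pos"],"t",o["clock"],"w",o["grip_width"],"f",o["contact_force"])
    print("offset",R0.T@(np.array(p)-o["tcp_pos"])/.5,"turn",Ro.from_matrix(R0.T@R1).as_rotvec()/1.5)
if __name__=="__main__":
    v=[float(x) for x in sys.argv[1:]]; plan(v[:3],v[3])
E
python3 go.py .50 .30 .27 11.2
python3 - <<'E'
from h import *
s=imaging.grab_frame("scene")
a=ray(s,404,300,0);print(a)
for z in(.05,.06,.07,.08,.1):print(z,px(s,[a[0],a[1],z]))
E
```

```text
at [0.2383 0.6316 0.2453] t 1.4 w 0.08520371204474034 f [ 0.4548  0.1884 -0.463 ]
offset [-0.7239 -0.4356 -0.0494] turn [-0.     -0.     -0.1102]
[ 0.58914815 -0.18808438  0.        ]
0.05 (np.float64(405.8670302331027), np.float64(278.9656829560605))
0.06 (np.float64(406.2482952480001), np.float64(274.67027891871567))
0.07 (np.float64(406.6322444697483), np.float64(270.34463409741886))
0.08 (np.float64(407.018906344775), np.float64(265.98842800931544))
0.1 (np.float64(407.80048386445355), np.float64(257.1830272976118))
```

The top view shows the whole bench. The display head hangs over the upper left, with its lower edge around (100–190,120). I'll check how much room it leaves above the loupe.

Run:
```python
from h import *
c=imaging.grab_frame("top");s=imaging.grab_frame("scene")
for p in((100,125),(185,112),(207,160)):
    print(p,[np.round(ray(c,*p,z),3) for z in(0,.15,.25,.35)])
for p in((300,135),(340,148),(310,175)):
    print(p,[np.round(ray(s,*p,z),3) for z in(.15,.25,.35)])
```

```text
(100, 125) [array([0.809, 0.555, 0.   ]), array([0.742, 0.479, 0.15 ]), array([0.698, 0.428, 0.25 ]), array([0.653, 0.378, 0.35 ])]
(185, 112) [array([0.843, 0.329, 0.   ]), array([0.772, 0.283, 0.15 ]), array([0.725, 0.252, 0.25 ]), array([0.677, 0.221, 0.35 ])]
(207, 160) [array([ 0.708,  0.265, -0.   ]), array([0.655, 0.227, 0.15 ]), array([0.619, 0.202, 0.25 ]), array([0.584, 0.177, 0.35 ])]
(300, 135) [array([0.983, 0.819, 0.15 ]), array([0.691, 0.373, 0.25 ]), array([ 0.399, -0.072,  0.35 ])]
(340, 148) [array([0.972, 0.547, 0.15 ]), array([0.683, 0.173, 0.25 ]), array([ 0.394, -0.201,  0.35 ])]
(310, 175) [array([0.679, 0.302, 0.15 ]), array([ 0.467, -0.007,  0.25 ]), array([ 0.254, -0.317,  0.35 ])]
```

carry_out --offset '[[-0.1,-0.06,0],[-0.2,-0.12,0],[-0.3,-0.18,0],[-0.4,-0.24,0],[-0.5,-0.3,0],[-0.6,-0.36,0],[-0.65,-0.42,0],[-0.65,-0.42,0]]' --turn '[[0,0,-0.02],[0,0,-0.04],[0,0,-0.06],[0,0,-0.08],[0,0,-0.1],[0,0,-0.11],[0,0,-0.11],[0,0,-0.11]]' --hand 1 --force 40

```text
clock: 2.35
tcp_pos: [0.4701, 0.3169, 0.2456]
orientation: [0.312, 3.125, -0.001]
contact_force: [0.9, 0.6, -0.2]
grip_width: -0.0001
```

```bash
python3 go.py .529 -.19 .20 11.2
```

```text
at [0.4701 0.3169 0.2456] t 2.35 w -9.669797593533818e-05 f [ 0.9115  0.6123 -0.1845]
offset [-0.3156 -0.9706  0.0917] turn [-0.0002  0.0006 -0.0022]
```

carry_out --offset '[[-0.03,-0.1,0],[-0.06,-0.2,0],[-0.09,-0.3,0],[-0.12,-0.4,0],[-0.15,-0.5,0],[-0.19,-0.6,0],[-0.22,-0.7,0],[-0.25,-0.8,0.03]]' --turn '[[0,0,0],[0,0,0],[0,0,0],[0,0,0],[0,0,0],[0,0,0],[0,0,0],[0,0,0]]'

```text
clock: 3.15
tcp_pos: [0.5121, -0.0783, 0.2362]
orientation: [0.307, 3.123, 0.001]
contact_force: [1.5, 0.5, -0.1]
grip_width: -0.0002
```

```bash
python3 go.py .529 -.19 .20 11.2
```

```text
at [ 0.5121 -0.0783  0.2362] t 3.15 w -0.00024215080421890266 f [ 1.5358  0.5138 -0.0798]
offset [-0.0764 -0.2127  0.0724] turn [ 0.0007  0.0025 -0.0002]
```

carry_out --offset '[[-0.03,-0.08,0.03],[-0.06,-0.16,0.06],[-0.076,-0.21,0.072],[-0.076,-0.21,0.072],[-0.076,-0.21,0.072]]' --turn '[[0,0,0],[0,0,0],[0,0,0],[0,0,0],[0,0,0]]'

```text
clock: 3.65
tcp_pos: [0.5277, -0.1868, 0.1986]
orientation: [-0.309, -3.126, -0.0]
contact_force: [0.2, 1.7, 0.3]
grip_width: 0.0
```

Run:
```python
from h import *
np.set_printoptions(precision=4,suppress=True)
print(r.get_obs()["tcp_pos"])
c=imaging.grab_frame("wrist");save(c,"w1.png");print("cam",-c["R"].T@c["t"])
for q in("slide_grip","weight_top","focal_mark","stage"):
    for d in look_for(q,"wrist")[:1]:
        w=W(c,d["xyz"]);print(q,d["score"],w,px(c,w))
C=np.array([.507,-.3097]);Y=np.array([.194,.981])
for n,s,z in(("grip",.075,.057),("weight",0,.067)): print(n,px(c,[*(C+s*Y),z]))
print("tip",px(c,[.529,-.19,.037]))
```

```text
[ 0.5277 -0.1868  0.1986]
cam [ 0.4628 -0.1734  0.3264]
slide_grip 0.68 [ 0.5122 -0.2681  0.0137] (np.float64(221.09351421432535), np.float64(217.58879249235483))
weight_top 0.63 [ 0.5102 -0.304   0.0519] (np.float64(165.12792148128324), np.float64(233.80586019804545))
focal_mark 0.78 [ 0.5663 -0.3802  0.1133] (np.float64(47.299386641003196), np.float64(355.1905918599542))
stage 0.87 [ 0.518  -0.345   0.0172] (np.float64(139.87560337549024), np.float64(240.89185528910264))
grip (np.float64(249.8077160891876), np.float64(232.81459931210267))
weight (np.float64(148.58756430719927), np.float64(236.3148125177428))
tip (np.float64(309.55977654256236), np.float64(224.8235320303974))
```

View pics/w1.png

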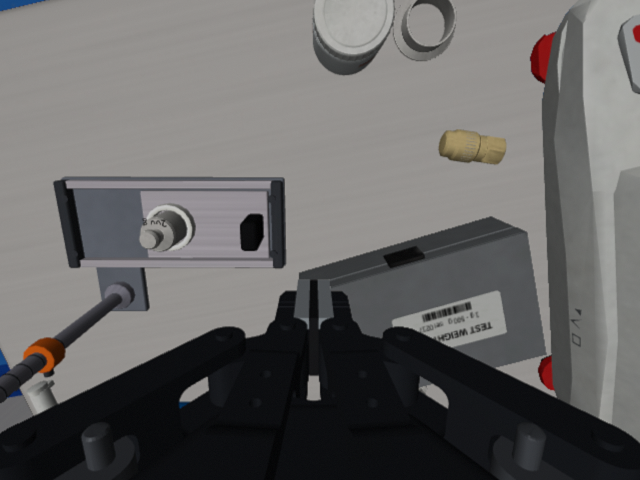

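The wrist view shows the grip top at (250,232), the weight knob at (150,238), the ring at (44,355) and the near corner of the box at (300,275). The predicted grip and weight positions agree with the picture. Next I'll work out the room beside the box and triangulate the ring.

```bash
python3 - <<'E'
from h import *
np.set_printoptions(precision=4,suppress=True)
c=imaging.grab_frame("wrist");t=imaging.grab_frame("top");s=imaging.grab_frame("scene")
print("fx",c["fx"])
print("box",ray(c,300,272,.05),ray(c,380,247,.05))
print("grip",ray(c,251,232,.057),"knob",ray(c,149,239,.067),"stop end",ray(c,282,222,.024))
A=[];B=[]
for k,g in((c,(44,355)),(t,(475,201)),(s,(478,294))):
    m=cv2.inRange(cv2.cvtColor(k["pixels"],cv2.COLOR_RGB2HSV),(5,150,100),(20,255,255))
    n,l,st,ce=cv2.connectedComponentsWithStats(m)
    i=min(range(1,n),key=lambda i:np.abs(ce[i]-g).max()-.01*st[i,4]);u=ce[i];print(st[i],u)
    v=k["R"].T@np.array([(u[0]-k["cx"])/k["fx"],(u[1]-k["cy"])/k["fy"],1]);v/=np.linalg.norm(v);M=np.eye(3)-np.outer(v,v)
    A.append(M);B.append(-M@k["R"].T@k["t"])
X=np.linalg.lstsq(np.vstack(A),np.hstack(B),rcond=None)[0];print("ring",X,[np.linalg.norm(a@X-b) for a,b in zip(A,B)])
E
python3 go.py .527 -.204 .052 11.2
```

```text
fx 354.6410924055709
box [ 0.5648 -0.2033  0.05  ] [ 0.5561 -0.1348  0.05  ]
grip [ 0.522  -0.2335  0.057 ] knob [ 0.5102 -0.3087  0.067 ] stop end [ 0.5256 -0.2122  0.024 ]
[ 21 336  31  35 421] [ 38.2257 352.1473]
[472 196   7   8  28] [474.0357 200.3929]
[473 289  12  10  74] [477.9459 293.7838]
ring [ 0.5653 -0.3849  0.1101] [np.float64(0.001673504663959094), np.float64(0.0016434367054323495), np.float64(0.0007949134151955579)]
at [ 0.528  -0.1857  0.199 ] t 4.05 w 6.485673240317961e-05 f [0.1047 1.4287 0.0073]
offset [-0.0049 -0.0364  0.2939] turn [0.0002 0.0003 0.0006]
```

carry_out --offset '[[0,-0.03,0.07],[0,-0.03,0.14],[0,-0.03,0.21],[0,-0.03,0.26],[0,-0.03,0.292],[0,-0.03,0.292],[0,-0.03,0.292]]' --turn '[[0,0,0],[0,0,0],[0,0,0],[0,0,0],[0,0,0],[0,0,0],[0,0,0]]'

```text
clock: 4.75
tcp_pos: [0.5252, -0.2012, 0.0531]
orientation: [0.307, 3.127, -0.0]
contact_force: [-0.4, -0.1, 0.2]
grip_width: 0.0001
```

```bash
python3 go.py .5113 -.2725 .052 11.2
```

```text
at [ 0.5252 -0.2012  0.0531] t 4.75 w 6.379177351470295e-05 f [-0.408  -0.0512  0.2397]
offset [-0.0005 -0.1453  0.0021] turn [-0.      0.     -0.0002]
```

carry_out --offset '[[0,-0.008,0],[0,-0.018,0],[0,-0.03,0],[0,-0.044,0],[0,-0.058,0],[0,-0.072,0],[0,-0.086,0],[0,-0.1,0]]' --turn '[[0,0,0],[0,0,0],[0,0,0],[0,0,0],[0,0,0],[0,0,0],[0,0,0],[0,0,0]]'

```text
clock: 5.55
tcp_pos: [0.5153, -0.2508, 0.0528]
orientation: [0.307, 3.126, 0.0]
contact_force: [1.1, 3.8, 2.4]
grip_width: -0.0001
```

carry_out --offset '[[0,-0.01,0],[0,-0.019,0],[0,-0.026,0],[0,-0.032,0],[0,-0.037,0],[0,-0.041,0],[0,-0.044,0],[0,-0.044,0]]' --turn '[[0,0,0],[0,0,0],[0,0,0],[0,0,0],[0,0,0],[0,0,0],[0,0,0],[0,0,0]]'

```text
clock: 6.35
tcp_pos: [0.5107, -0.2722, 0.0526]
orientation: [-0.307, -3.126, 0.0]
contact_force: [1.6, 1.5, 0.5]
grip_width: -0.0001
```

carry_out --offset '[[0,-0.004,0],[0,-0.008,0],[0,-0.008,0]]' --turn '[[0,0,0],[0,0,0],[0,0,0]]'

```text
clock: 6.65
tcp_pos: [0.5098, -0.276, 0.0526]
orientation: [-0.308, -3.126, 0.0]
contact_force: [1.6, 1.2, 1.1]
grip_width: 0.0
```

carry_out --offset '[[0,-0.004,0],[0,-0.008,0],[0,-0.008,0]]' --turn '[[0,0,0],[0,0,0],[0,0,0]]'

```text
clock: 6.95
tcp_pos: [0.5098, -0.2763, 0.0525]
orientation: [-0.304, -3.125, -0.007]
contact_force: [1.4, 10.1, 5.2]
grip_width: 0.0003
```

carry_out --offset '[[0,0,0],[0,0,0],[0,0.015,0],[0,0.04,0],[0,0.04,-0.1],[0,0.04,-0.2],[0,0.04,-0.3],[0,0.04,-0.36]]' --turn '[[0,0,0],[0,0,0],[0,0,0],[0,0,0],[0,0,0],[0,0,0],[0,0,0],[0,0,0]]' --hand 0

```text
clock: 7.75
tcp_pos: [0.5134, -0.2618, 0.2365]
orientation: [0.309, 3.123, -0.003]
contact_force: [0.2, 0.3, 1.5]
grip_width: 0.0853
```

I opened the hand while it was still beside the grip, so I'll check the stage before going on.

Run:
```python
from h import *
np.set_printoptions(precision=4,suppress=True)
c=imaging.grab_frame("wrist");save(c,"w2.png")
for q in("slide_grip","weight_top","focal_mark"):
    for d in look_for(q,"wrist")[:1]:
        w=W(c,d["xyz"]);print(q,d["score"],w,px(c,w))
C=np.array([.507,-.3097]);Y=np.array([.194,.981])
for n,s,z in(("grip",.015,.057),("weight",-.06,.067)): print(n,C+s*Y,px(c,[*(C+s*Y),z]))
```

```text
slide_grip 0.98 [ 0.5007 -0.3316  0.0167] (np.float64(242.25152256536884), np.float64(209.77351695429806))
weight_top 0.82 [ 0.4993 -0.3654  0.0493] (np.float64(198.90817923933042), np.float64(222.32677861868837))
grip [ 0.5099 -0.295 ] (np.float64(275.95774062652487), np.float64(220.61685335096323))
weight [ 0.4954 -0.3686] (np.float64(187.631454345796), np.float64(223.35398038578757))
```

View pics/w2.png

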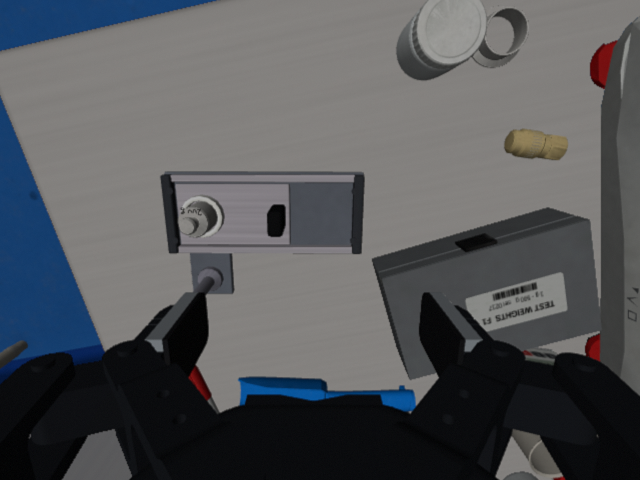

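The carriage is against the left stop block and the weight stands upright in its nest, with the knob at (190,226). I'll go to the loupe.

```bash
python3 - <<'E'
from h import *
c=imaging.grab_frame("wrist");print("knob",ray(c,190,225,.067))
E
python3 go.py .479 .10 .24 -6.2; python3 go.py .479 .29 .24 -6.2
```

```text
knob [ 0.49550587 -0.36420721  0.067     ]
at [ 0.5122 -0.2603  0.2318] t 8.0 w 0.08538033481228786 f [ 0.2692 -0.4738  0.4691]
offset [ 0.206   0.6937 -0.0161] turn [ 0.0001 -0.001  -0.2032]
at [ 0.5122 -0.2603  0.2318] t 8.0 w 0.08538033481228786 f [ 0.2692 -0.4738  0.4691]
offset [ 0.2802  1.0664 -0.0161] turn [ 0.0001 -0.001  -0.2032]
```

carry_out --offset '[[0.03,0.09,0],[0.06,0.18,0],[0.09,0.27,0],[0.12,0.36,-0.01],[0.15,0.45,-0.02],[0.18,0.54,-0.02],[0.2,0.63,-0.02],[0.22,0.72,-0.02]]' --turn '[[0,0,-0.02],[0,0,-0.05],[0,0,-0.08],[0,0,-0.11],[0,0,-0.14],[0,0,-0.17],[0,0,-0.2],[0,0,-0.2]]'

```text
clock: 8.8
tcp_pos: [0.4739, 0.1156, 0.2411]
orientation: [0.165, -3.134, 0.002]
contact_force: [0.9, 0.0, 0.2]
grip_width: 0.0854
```

```bash
python3 go.py .48 .31 .22 -6.2
```

```text
at [0.4739 0.1156 0.2411] t 8.8 w 0.0853613518494991 f [0.9355 0.0441 0.1532]
offset [-0.053   0.3854  0.0416] turn [-0.0007 -0.002  -0.002 ]
```

carry_out --offset '[[-0.01,0.08,0],[-0.02,0.16,0],[-0.03,0.24,0.01],[-0.04,0.32,0.03],[-0.053,0.38,0.04],[-0.053,0.38,0.04],[-0.053,0.38,0.04],[-0.053,0.38,0.04]]' --turn '[[0,0,0],[0,0,0],[0,0,0],[0,0,0],[0,0,0],[0,0,0],[0,0,0],[0,0,0]]'

```text
clock: 9.6
tcp_pos: [0.4819, 0.3043, 0.2216]
orientation: [0.161, -3.136, 0.003]
contact_force: [0.4, -1.1, 0.1]
grip_width: 0.0854
```

Run:
```python
from h import *
np.set_printoptions(precision=4,suppress=True)
print(r.get_obs()["tcp_pos"])
c=imaging.grab_frame("wrist");save(c,"w3.png")
for q in("loupe_grip","loupe_lens","rest"):
    for d in look_for(q,"wrist")[:1]:
        w=W(c,d["xyz"]);print(q,d["score"],w,px(c,w))
for X in((.461,.31,.046),(.479,.312,.046),(.555,.32,.044)): print(px(c,X))
```

```text
[0.4819 0.3043 0.2216]
loupe_grip 0.89 [0.5384 0.3162 0.0409] (np.float64(320.259216240781), np.float64(278.3888527948046))
loupe_lens 0.75 [0.5357 0.3174 0.0427] (np.float64(321.9326266199141), np.float64(276.5228062105946))
rest 0.56 [0.4502 0.3084 0.0078] (np.float64(321.4424972428024), np.float64(178.88822368398849))
(np.float64(322.8510333064188), np.float64(196.23654903217573))
(np.float64(322.87976893408177), np.float64(216.88463243204296))
(np.float64(322.46880356235243), np.float64(296.53469305110184))
```

View pics/w3.png

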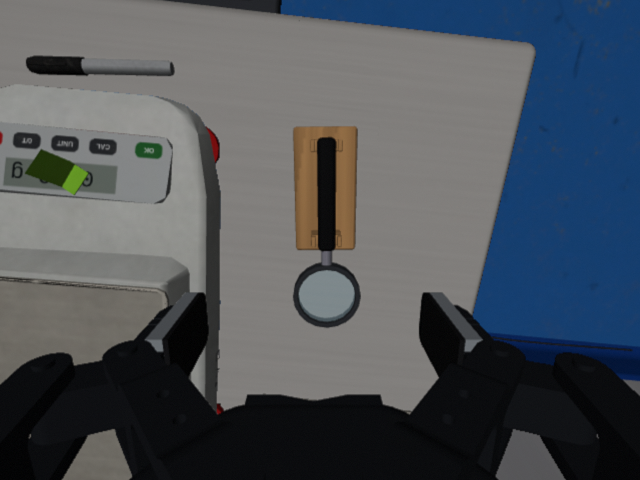

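```bash
python3 - <<'E'
from h import *
c=imaging.grab_frame("wrist");print(ray(c,326.5,194,.046),ray(c,326,140,.046),ray(c,326.5,248,.046),ray(c,327,294.5,.043))
E
python3 go.py .479 .3095 .06 -6.2
```

```text
[0.45956392 0.3140384  0.046     ] [0.41503008 0.30860748 0.046     ] [0.50789778 0.31948052 0.046     ] [0.55420243 0.32527322 0.043     ]
at [0.4822 0.3053 0.2229] t 9.85 w 0.08539808449091486 f [ 0.5579 -0.062   0.096 ]
offset [0.0057 0.0091 0.3258] turn [-0.      0.0002 -0.0036]
```

```bash
python3 go.py .478 .315 .034 -6.5
```

```text
at [0.4822 0.3053 0.2229] t 9.85 w 0.08539808449091486 f [ 0.5579 -0.062   0.096 ]
offset [0.0065 0.0202 0.3778] turn [-0.      0.0002 -0.0071]
```

carry_out --offset '[[0.006,0.02,0.04],[0.006,0.02,0.1],[0.006,0.02,0.17],[0.006,0.02,0.24],[0.006,0.02,0.28],[0.006,0.02,0.3],[0.006,0.02,0.3]]' --turn '[[0,0,-0.007],[0,0,-0.007],[0,0,-0.007],[0,0,-0.007],[0,0,-0.007],[0,0,-0.007],[0,0,-0.007]]' --hand 0.4

```text
clock: 10.55
tcp_pos: [0.4775, 0.3152, 0.0719]
orientation: [0.179, -3.135, 0.002]
contact_force: [-0.2, -0.7, 0.4]
grip_width: 0.0515
```

```bash
python3 go.py .478 .315 .034 -6.5
```

```text
at [0.4775 0.3152 0.0719] t 10.55 w 0.05154636070272045 f [-0.1663 -0.6926  0.3914]
offset [-0.001  -0.0004  0.0757] turn [-0.0007 -0.0011  0.0006]
```

Go down and close.

carry_out --offset '[[0,0,0.02],[0,0,0.04],[0,0,0.06],[0,0,0.075],[0,0,0.075],[0,0,0.075]]' --turn '[[0,0,0],[0,0,0],[0,0,0],[0,0,0],[0,0,0],[0,0,0]]'

```text
clock: 11.15
tcp_pos: [0.478, 0.3158, 0.0351]
orientation: [0.18, -3.136, 0.0]
contact_force: [-0.7, -0.1, 0.4]
grip_width: 0.0514
```

carry_out --offset '[[0,0,0],[0,0,0],[0,0,0],[0,0,0],[0,0,0],[0,0,0]]' --turn '[[0,0,0],[0,0,0],[0,0,0],[0,0,0],[0,0,0],[0,0,0]]' --hand 1 --force 60

```text
clock: 11.75
tcp_pos: [0.4783, 0.316, 0.0357]
orientation: [-0.18, 3.136, 0.001]
contact_force: [-1.5, -1.1, 5.2]
grip_width: 0.015
```

carry_out --offset '[[0,0,-0.015],[0,0,-0.04],[0,0,-0.08],[0,0,-0.14],[0,0,-0.21],[0,0,-0.29],[0,0,-0.35],[0,0,-0.38]]' --turn '[[0,0,0],[0,0,0],[0,0,0],[0,0,0],[0,0,0],[0,0,0],[0,0,0],[0,0,0]]'

```text
clock: 12.55
tcp_pos: [0.4789, 0.3164, 0.2294]
orientation: [-0.179, 3.132, 0.005]
contact_force: [0.9, -0.4, -1.9]
grip_width: 0.0144
```

```bash
python3 - <<'E'
from h import *
np.set_printoptions(precision=4,suppress=True)
o=r.get_obs();print(o["tcp_pos"],o["contact_force"],o["grip_width"])
R0=Ro.from_rotvec(o["orientation"]).as_matrix()
c=imaging.grab_frame("wrist");save(c,"w4.png")
for q in("loupe_grip","loupe_lens"):
    for d in look_for(q,"wrist")[:1]:
        w=W(c,d["xyz"]);print(q,d["score"],w,px(c,w))
E
python3 go.py .43 .10 .22 -6.5
```

```text
[0.4789 0.3164 0.2294] [ 0.9486 -0.3659 -1.8657] 0.014448577489863052
loupe_grip 0.61 [0.4552 0.3123 0.2385] (np.float64(309.04484258046796), np.float64(264.0624765524132))
loupe_lens 0.97 [0.4514 0.316  0.2361] (np.float64(320.54057476608557), np.float64(252.8824512422759))
at [0.4783 0.316  0.2266] t 12.7 w 0.014913256063970674 f [-0.2044  0.0531 -1.3225]
offset [ 0.1453 -0.4182  0.0122] turn [0.001  0.0014 0.0007]
```

View pics/w4.png

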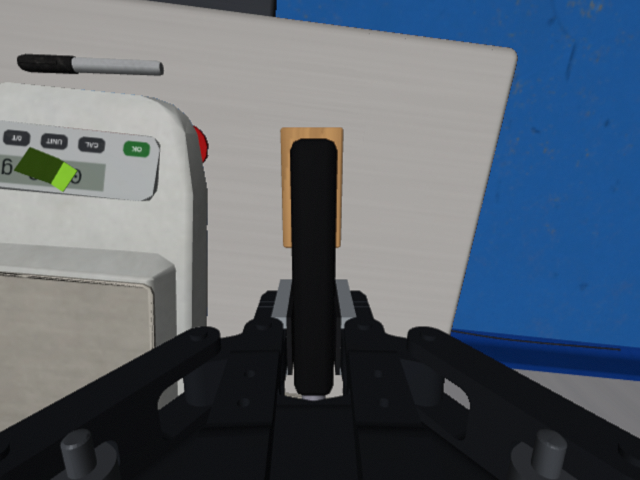

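The loupe is held square in the jaws; the handle runs from (314,140) to (314,395), and the rest is empty. Carrying it across.

carry_out --offset '[[0.015,-0.05,0],[0.04,-0.12,0],[0.07,-0.2,0],[0.1,-0.28,0],[0.125,-0.36,0],[0.145,-0.44,0],[0.16,-0.52,0],[0.175,-0.6,0]]' --turn '[[0,0,0],[0,0,0],[0,0,0],[0,0,0],[0,0,0],[0,0,0],[0,0,0],[0,0,0]]'

```text
clock: 13.5
tcp_pos: [0.4238, 0.0061, 0.2241]
orientation: [0.18, -3.134, 0.0]
contact_force: [0.5, -0.3, -1.3]
grip_width: 0.0148
```

```bash
python3 go.py .4205 -.376 .235 -6.5
```

```text
at [0.4238 0.0061 0.2241] t 13.5 w 0.014834965065958694 f [ 0.4743 -0.335  -1.3297]
offset [ 0.0942 -0.7583 -0.0215] turn [-0.0001 -0.0016  0.001 ]
```

carry_out --offset '[[0.0,-0.08,-0.01],[0.01,-0.18,-0.02],[0.02,-0.28,-0.02],[0.04,-0.38,-0.02],[0.06,-0.48,-0.02],[0.08,-0.58,-0.02],[0.09,-0.67,-0.02],[0.094,-0.72,-0.02]]' --turn '[[0,0,0],[0,0,0],[0,0,0],[0,0,0],[0,0,0],[0,0,0],[0,0,0],[0,0,0]]'

```text
clock: 14.3
tcp_pos: [0.4176, -0.3592, 0.234]
orientation: [0.173, -3.134, 0.002]
contact_force: [-0.2, 0.6, -0.3]
grip_width: 0.0151
```

carry_out --offset '[[0,0,0],[0,0,0],[0,0,0],[0,0,0]]' --turn '[[0,0,0],[0,0,0],[0,0,0],[0,0,0]]'

```text
clock: 14.7
tcp_pos: [0.4202, -0.3536, 0.2348]
orientation: [0.184, -3.136, -0.002]
contact_force: [0.2, 0.3, -0.9]
grip_width: 0.0147
```

```bash
python3 go.py .4205 -.376 .1085 -6.5
cat > chk.py <<'E'
from h import *
np.set_printoptions(precision=4,suppress=True)
o=r.get_obs();p=o["tcp_pos"];x=-Ro.from_rotvec(o["orientation"]).as_matrix()[:,0]
g=p+[0,0,.0025]; L=g+.0765*x; print("tcp",p,"pred lens",L)
ims=[]
for n,col in(("top",0),("scene",0)):
    c=imaging.grab_frame(n)
    for q in("loupe_lens","weight_top","focal_mark"):
        for d in look_for(q,n)[:1]:
            w=W(c,d["xyz"]);print(n,q,round(d["score"],2),w,px(c,w))
    print(" pred lens px",px(c,L),"weight px",px(c,[.4965,-.367,.067]))
    u,v=map(int,px(c,L)); k=4
    a=cv2.resize(c["pixels"][max(v-75,0):max(v-75,0)+150,u-50:u+50],None,fx=k,fy=k,interpolation=cv2.INTER_CUBIC); print("crop origin",u-50,max(v-75,0)); ims.append(a[:600])
import sys; cv2.imwrite("pics/"+sys.argv[1],np.hstack(ims)[:,:,::-1])
E
python3 chk.py c1.png
```

```text
at [ 0.4202 -0.3536  0.2348] t 14.7 w 0.014718107024063804 f [ 0.2203  0.348  -0.8714]
offset [ 0.0045 -0.0449  0.2526] turn [ 0.0008 -0.0002  0.0023]
tcp [ 0.4202 -0.3536  0.2348] pred lens [ 0.4961 -0.3446  0.2373]
top loupe_lens 0.49 [ 0.5007 -0.3316  0.0188] (np.float64(442.80048123370034), np.float64(235.2701945450507))
top weight_top 0.7 [ 0.4934 -0.3681  0.0507] (np.float64(461.68988074467467), np.float64(235.7584533614838))
 pred lens px (np.float64(477.7007223608774), np.float64(218.04779508330606)) weight px (np.float64(463.1962642707422), np.float64(233.26059703707003))
crop origin 427 143
scene loupe_lens 0.56 [ 0.4662 -0.3626  0.2374] (np.float64(436.33512625806156), np.float64(232.51095479503496))
scene weight_top 0.92 [ 0.4861 -0.3775  0.0468] (np.float64(439.54357511324287), np.float64(336.3090951846503))
 pred lens px (np.float64(440.8330450107911), np.float64(225.68260343273)) weight px (np.float64(440.33749550360744), np.float64(321.7015924918942))
crop origin 390 150
```

View pics/c1.png

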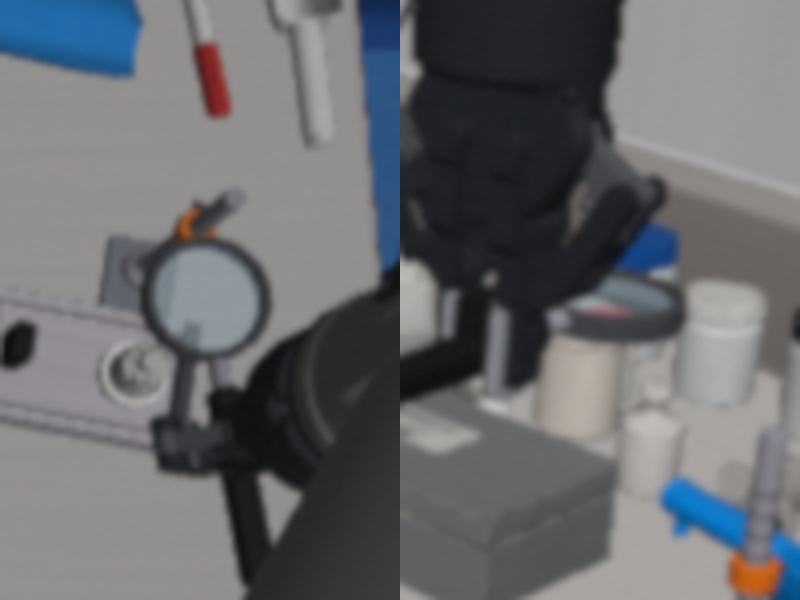

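In the top view the lens centre is at crop (206,297), within about 2 mm of the prediction. In the scene view it looks level and close to the predicted height. I'll move sideways first, then descend.

carry_out --offset '[[0.004,-0.02,0],[0.004,-0.045,0],[0.004,-0.045,0],[0.004,-0.045,0.03],[0.004,-0.045,0.06],[0.004,-0.045,0.09],[0.004,-0.045,0.12],[0.004,-0.045,0.15]]' --turn '[[0,0,0],[0,0,0],[0,0,0],[0,0,0],[0,0,0],[0,0,0],[0,0,0],[0,0,0]]'

```text
clock: 15.9
tcp_pos: [0.4205, -0.3782, 0.1595]
orientation: [-0.179, 3.136, -0.0]
contact_force: [0.2, -0.1, -1.8]
grip_width: 0.0152
```

```bash
python3 go.py .4205 -.376 .1095 -6.5
```

```text
at [ 0.4205 -0.3782  0.1595] t 15.9 w 0.01515296027252579 f [ 0.2358 -0.1482 -1.7648]
offset [-0.0005  0.0043  0.0999] turn [-0.0001  0.      0.0005]
```

carry_out --offset '[[0,0.004,0.02],[0,0.004,0.045],[0,0.004,0.07],[0,0.004,0.09],[0,0.004,0.1],[0,0.004,0.1],[0,0.004,0.1],[0,0.004,0.1]]' --turn '[[0,0,0],[0,0,0],[0,0,0],[0,0,0],[0,0,0],[0,0,0],[0,0,0],[0,0,0]]'

```text
clock: 16.7
tcp_pos: [0.4205, -0.3762, 0.1107]
orientation: [-0.18, 3.136, -0.001]
contact_force: [-0.4, 0.2, -0.3]
grip_width: 0.0151
```

```bash
python3 chk.py c2.png
```

```text
tcp [ 0.4205 -0.3762  0.1107] pred lens [ 0.4965 -0.3674  0.1133]
top loupe_lens 0.86 [ 0.4903 -0.3711  0.1142] (np.float64(471.51697453603725), np.float64(232.13999903405502))
 pred lens px (np.float64(469.55701880185234), np.float64(229.52858909833085)) weight px (np.float64(463.1962642707422), np.float64(233.26059703707003))
crop origin 419 154
scene loupe_lens 0.63 [ 0.4144 -0.3855  0.1151] (np.float64(416.5096171463431), np.float64(315.45225700043864))
scene weight_top 0.7 [ 0.4868 -0.3734  0.0489] (np.float64(438.14208782758124), np.float64(334.0537622453943))
scene focal_mark 0.42 [ 0.5603 -0.3938  0.1156] (np.float64(480.58782033940514), np.float64(293.26965989581777))
 pred lens px (np.float64(443.4009447335899), np.float64(298.1413827046102)) weight px (np.float64(440.33749550360744), np.float64(321.7015924918942))
crop origin 393 223
```

View pics/c2.png

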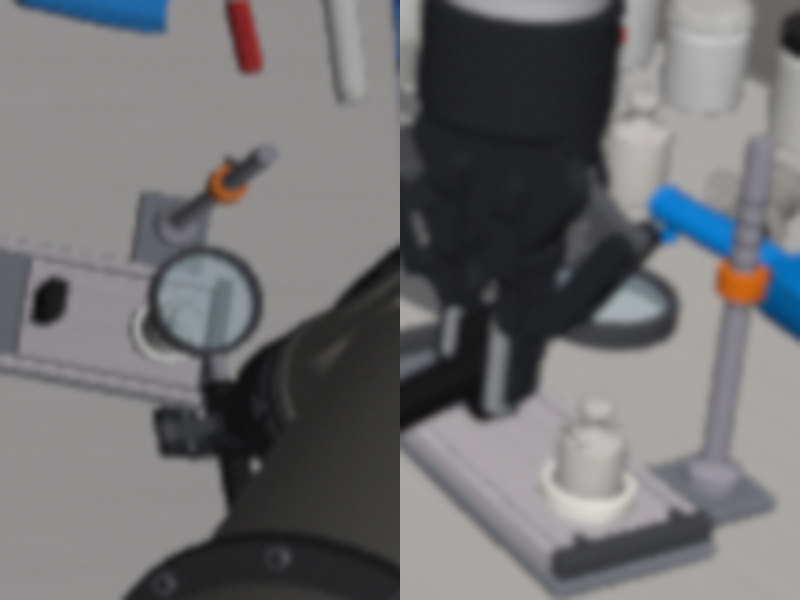

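```bash
python3 - <<'E'
from h import *
np.set_printoptions(precision=4,suppress=True)
c=imaging.grab_frame("top");s=imaging.grab_frame("scene")
print("top nest",ray(c,461.2,235.2,.026),"scene knob",ray(s,442,323.5,.067),"scene nest",ray(s,393+188/4-.4,223+487/4-.4,.026))
print("lens top",ray(c,470.3,229.3,.112),"scene",ray(s,443.3,299.5,.112))
E
python3 go.py .4205 -.376 .1095 -6.5
```

```text
top nest [ 0.4992 -0.3746  0.026 ] scene knob [ 0.4944 -0.3727  0.067 ] scene nest [ 0.4932 -0.374   0.026 ]
lens top [ 0.4973 -0.3696  0.112 ] scene [ 0.4946 -0.3691  0.112 ]
at [ 0.4203 -0.3758  0.1102] t 17.2 w 0.014960636370306936 f [ 0.239  -0.3473 -1.2367]
offset [-0.0004 -0.0005  0.0014] turn [0.     0.     0.0009]
```

carry_out --offset '[[0,-0.002,0],[0,-0.004,0],[0,-0.004,0],[0,-0.004,0],[0,-0.004,0],[0,-0.004,0]]' --turn '[[0,0,0],[0,0,0],[0,0,0],[0,0,0],[0,0,0],[0,0,0]]'

```text
clock: 17.8
tcp_pos: [0.4205, -0.3778, 0.1102]
orientation: [0.18, -3.136, -0.0]
contact_force: [0.7, 0.1, -1.3]
grip_width: 0.0145
```

```bash
python3 go.py .4205 -.378 .1095 -6.5; python3 -c "
from h import *
print(abs(r.get_obs()['qvel']).max()); print(r.hand_in())"
```

```text
at [ 0.4205 -0.3778  0.1102] t 17.8 w 0.014511232848550616 f [ 0.7394  0.1382 -1.3325]
offset [-0.     -0.0005  0.0013] turn [ 0.     -0.      0.0009]
0.001275381805294502
the job is handed in; nothing more can be done
None
```

I pushed the carriage home by its grip, lifted the loupe off its rest, and handed in at 17.8 s with the loupe held over the weight. The hand-in reported no verdict.

**Carriage:** The push force rose to about 10 N where the carriage met the stop. The wrist picture then showed it against the stop, with the weight upright in its nest.

**Lens position:** After a last 2 mm move in -y, the lens is at about (0.496, -0.371) m and the weight at about (0.4955, -0.373) m. That puts the lens roughly 2 mm off the weight's axis.

**Height and stillness:** The lens is at about 0.111–0.113 m, and the ring measured 0.110–0.115 m. The tool is level and still, and the jaws are closed on the handle at about 15 mm.

**What disagreed or went wrong:**
- The camera estimates of the weight differed by up to about 10 mm in y. The wrist readings ran from -0.364 m, the top and scene readings to -0.375 m. I aimed near the top and scene values.
- While backing off from the push I opened the hand a moment too early, beside the grip. The next picture showed nothing displaced.
- I did not look again after the final 2 mm move.

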